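# Put the balance weights away and load the check weight

## Robot

A 7-joint arm with a two-finger parallel gripper is mounted at the origin on the work surface. World frame = base frame: x ahead of the robot, y to its left, z up, the work surface at z = 0. Lengths are in m, angles in rad, forces in N, time in s.
With the tool pointing down it reaches from about 0.4 to 0.85 m from the base axis. Payload 10.4 kg.
Tool frame: the origin (TCP) lies midway between the tips of the shut fingers; the grasp point (between the pads) lies 19 mm behind it; z points along the fingers, y is the direction in which the jaws open and shut (so a half turn about z gives the same grasp; the last joint's range is limited). The gripper opens to 87 mm and grips with 3 to 60 N. Pads are 19 mm wide; open, the fingers measure 117 mm over their backs; the gripper's body (75 mm by 190 mm) begins 51 mm behind the grasp point.
Start: joints at [-1.338, 0.332, -0.065, 1.46, 0.022, 1.35, -0.088], TCP at [0.158, 0.605, 0.223] pointing down, gripper open.
Joint ranges: [-2.6, 2.6], [-0.5, 2.12], [-1.47, 1.34], [0.16, 2.42], [-1.27, 4.41], [0.06, 2.06], [-2.6, 2.6]. Speed limits (rad/s): [2.22, 2.22, 2.79, 2.79, 3.14, 3.14, 3.14].

## Interface

Orientations are given as [roll, pitch, yaw] about the fixed x, y, z axes, in that order (R = Rz(yaw) Ry(pitch) Rx(roll)).
In Python, from cell import telemetry, snapshot, calibration, ctrl gives the robot as it stands. The module is installed in compiled form; this text tells all that it offers.
- The arm moves only by the tool move_arm, never from a script. Its argument "commands" is text: rows parted by semicolons, each of 6 numbers parted by spaces: the shift along the tool's x, y, z in m, then the turn, a rotation vector about the tool's x, y, z in degrees. A call has 1 to 12 rows; each row shifts and turns the commanded pose from where the row before left it, along the tool's axes as they then stand; what a row does not reach is not made up. A row lasts 1/10 s, in which the tool goes at most 50 mm and 8.59 degrees, less where a joint would pass 70% of its speed; a pose out of reach is approached as far as the arm can. A call is refused whole if a number of a shift passes 0.05 or a number of a turn 8.59, either way. A call with a gripper value outside its range is refused whole. "fingers" is the gripper's target within -1 to 1 (shut at 1, half-way at 0, fully open at -1), set as the call begins (left out, the last holds). The fingers move at their own pace and stop on an object; "force" is the grip in N (left out, the last holds). Time passes only in rows, so rows that do not move let the fingers close. It gives the time, the measured TCP pose, the force and the opening at its end, in the units of the state.
- telemetry.get_obs(): the state, without advancing time (a new reading comes with each control period).
- snapshot(name): name is "scene" or "top" or "wrist"; returns the picture (384x512x3 uint8, red, green, blue); there is no depth.
- calibration(name): a dict with "vfov" (degrees; the focal length in pixels is half the picture's height over the tangent of half this angle, whatever the lens; pixels are square), "cx", "cy" (the principal point, pixels), "k1" (the pictures are not rectified: a ray, as slopes to the right and down, at radius r is drawn at 1 + k1 r^2 times it, then the intrinsics apply), "view" (4x4, takes a point from world to camera coordinates). Camera axes: x right, y up, looking along -z (the intrinsics and any distortion apply to the point x, -y, -z); pixel columns grow to the right and rows downward; lengths in m; the calibration is good to about 2 mm. A picture is of the moment at which its call begins: read the wrist's pose just before it. calibration takes no time and is no camera call; for the wrist camera it gives the pose at the moment of the call.
- ctrl.hand_in(): hands the job in, once; it reports no verdict.
The state is a dict: "t": time; "q": joint angles; "qd": joint speeds; "effort": joint torques, N m; "ee_pos": TCP position; "ee_rot": TCP orientation; "wrist_force": force on the tool from outside, world axes, zero at the start; "wrist_torque": the same for the moment, N m; "width": opening from 0.0 (shut) to 1.0 (fully open).
Only numpy, scipy, OpenCV 4.12 (cv2) and the standard library are available. Lean on these libraries where they do the work, as an engineer would, in place of code of your own. Each camera call takes 0.05 s, during which the arm holds its last target.

## Task

Get the bench balance ready for its daily check. Stand the three steel weights upright in the storage dishes of their size, flat on the bottom (smallest in the small green-bottomed dish, middle one in the blue, largest in the red), and only then set the brass weight gently, upright, in the middle of the balance's pan. Leave the two amber sample jars standing where they are.

Things in the scene. Friction and masses are not known exactly. Their poses are not given: they have to be found in the camera images.
- steel_small_center (a point): the smallest of the three polished steel weights, standing upright and loose: a plain cylinder 24 mm in diameter and 24 mm high with a narrower grip knob on top, 36 mm high in all; 0.07 to 0.7 kg. The point is on its axis, 18 mm above its underside; z along its axis, up.
- steel_medium_center (a point): the middle-sized of the three polished steel weights, standing upright and loose: a plain cylinder 34 mm in diameter and 33 mm high with a narrower grip knob on top, 48 mm high in all; 0.07 to 0.7 kg. The point is on its axis, 24 mm above its underside; z along its axis, up.
- steel_large_center (a point): the largest of the three polished steel weights, standing upright and loose: a plain cylinder 48 mm in diameter and 42 mm high with a narrower grip knob on top, 62 mm high in all; 0.07 to 0.7 kg. The point is on its axis, 31 mm above its underside; z along its axis, up.
- brass_center (a point): the brass (yellow metal) check weight, standing upright and loose: a plain cylinder 40 mm in diameter and 34 mm high with a narrower grip knob on top, 52 mm high in all; 0.07 to 0.7 kg. The point is on its axis, 26 mm above its underside; z up.
- dish_small: the smallest of three round black storage dishes, fixed to the bench, with a green bottom: flat bottom 44 mm in diameter lying 4 mm above the bench, surrounded by a rim 6 mm wide whose top is 8 mm above the bench (56 mm across outside). Origin: centre of its underside, on the bench; z up.
- dish_medium: the middle-sized of three round black storage dishes, fixed to the bench, with a blue bottom: flat bottom 60 mm in diameter lying 4 mm above the bench, surrounded by a rim 6 mm wide whose top is 8 mm above the bench (72 mm across outside). Origin: centre of its underside, on the bench; z up.
- dish_large: the largest of three round black storage dishes, fixed to the bench, with a red bottom: flat bottom 80 mm in diameter lying 4 mm above the bench, surrounded by a rim 6 mm wide whose top is 8 mm above the bench (92 mm across outside). Origin: centre of its underside, on the bench; z up.
- balance: low white bench balance, fixed, 240 mm deep (its x), 180 mm wide (its y) and 60 mm high, with a round steel pan 112 mm in diameter on top and a black display at the end nearer the robot. The pan is rigid, its flat top 70 mm above the bench, a thin dark ring 60 mm across marking its middle. Origin: on the bench, vertically below the pan's centre; the housing reaches 140 mm to -x (display) and 100 mm to +x from there; z up.
- jar_a_center (a point): bystander, to be left alone: amber sample jar with a white cap and a blank paper label, loose, 44 mm in diameter and 62 mm high, standing upright. The point is at its centre, 31 mm above the bench.
- jar_b_center (a point): bystander, to be left alone: amber sample jar with a black cap and a blank paper label, loose, 44 mm in diameter and 62 mm high, standing upright. The point is at its centre, 31 mm above the bench.
Things that resemble listed ones, but are neither listed nor needed, are in the scene too. Leave any purple look-alike of the part that bears steel_large_center alone. Of the things shaped like the part that bears brass_center, the brass one is meant.

How it is judged:
On the way, in this order (a step that is already met when the one before it is completed fails the run):
1. all three steel weights stand in the dishes of their size (horizontal distance between steel_small_center and dish_small below 0.012 m and z of steel_small_center in the frame of dish_small between 0.019 and 0.025 m and angle between each of steel_small_center, steel_medium_center, steel_large_center's own z axis and vertical below 0.1 rad and horizontal distance between steel_medium_center and dish_medium below 0.015 m and z of steel_medium_center in the frame of dish_medium between 0.025 and 0.031 m and horizontal distance between steel_large_center and dish_large below 0.018 m and z of steel_large_center in the frame of dish_large between 0.032 and 0.038 m), for 0.2 s.
2. then the brass weight stands in the middle of the pan (horizontal distance between brass_center and balance below 0.015 m and z of brass_center in the frame of balance between 0.093 and 0.099 m and angle between brass_center's own z axis and vertical below 0.1 rad), for 0.2 s.
At the end, for the whole second after the job is handed in: Steel weights upright (0.1 rad) on the bottoms of their dishes, axes within 12, 15, 18 mm (small, middle, large) of the centres; brass upright on the pan within 15 mm of its centre; heights within 3 mm; all four at rest (below 0.02 m/s) (all of step 1 and all of step 2 and linear speed of each of steel_small, steel_medium, steel_large, brass below 0.02 m/s); the robot touches nothing.
It fails at once if an amber jar is shifted by more than 25 mm or tipped by more than 0.3 rad (distance of any of jar_a_center, jar_b_center from where it was at the start of the episode above 0.025 m or angle between any of jar_a_center, jar_b_center's own z axis and vertical above 0.3 rad).
It fails at once if the brass weight is dropped: it moves faster than 0.4 m/s within 34 mm above the pan (horizontal distance between brass_center and balance below 0.056 m and z of brass_center in the frame of balance below 0.13 m and linear speed of brass above 0.4 m/s).
It fails at once if the brass weight is knocked or pressed onto the balance with more than 60 N (contact force between brass and balance above 60 N).
It also fails if it takes over 128 s, if anything falls off the work surface, if the arm or the gripper's body presses on something with over 40 N, if the wrist force passes 120 N, or if a joint passes its speed limit or range.

## Working session

There is one attempt and no reset: what is moved stays moved. The work goes in short steps, Python scripts to look and compute and a tool call to move; the robot and the scene stay as the last step left them, time stands still between calls to the robot, and variables do not carry over. Pictures are saved under pics/ and viewed, and the job is handed in when it is done.

Besides the shell and the picture viewer there is one more tool, called after "Request:" as name(argument=value, ...), one argument or row to a line, values as JSON. move_arm: Moves the arm, as the interface text tells. Its arguments: {"type":"object","properties":{"commands":{"type":"string"},"fingers":{"type":"number"},"force":{"type":"number"}},"required":["commands"]}

```bash
mkdir -p pics; python3 - <<'E'
from cell import telemetry, snapshot, calibration, ctrl
import cv2
for n in ("scene","top","wrist"):
    c=calibration(n); print(n,c)
    cv2.imwrite(f"pics/{n}0.png",cv2.cvtColor(snapshot(n),cv2.COLOR_RGB2BGR))
print(telemetry.get_obs())
E
```

```text
scene {'vfov': 42.49756727055091, 'cx': 255.92362837160383, 'cy': 191.9899438526786, 'k1': -0.13824940966306065, 'view': array([[ 0.53218283,  0.84634455,  0.02196231, -0.27779302],
       [-0.58838904,  0.35107873,  0.72838319,  0.30961428],
       [ 0.60875264, -0.40055541,  0.68481792, -1.49181239],
       [ 0.        ,  0.        ,  0.        ,  1.        ]])}
top {'vfov': 49.365345895103445, 'cx': 253.99406574235624, 'cy': 196.48973301628828, 'k1': -0.10278256853827505, 'view': array([[ 0.0696893 , -0.99756304,  0.00337384, -0.03571902],
       [ 0.97513838,  0.06883511,  0.21063443, -0.54031855],
       [-0.21035336, -0.011389  ,  0.97755908, -1.21473964],
       [ 0.        ,  0.        ,  0.        ,  1.        ]])}
wrist {'vfov': 67.42042186553503, 'cx': 254.19892202323075, 'cy': 189.3448523784711, 'k1': -0.035344034662494764, 'view': array([[ 2.52756257e-01,  9.67529690e-01, -7.56869622e-04,
        -6.24722416e-01],
       [-9.39250786e-01,  2.45180812e-01, -2.40196442e-01,
         2.81649418e-02],
       [-2.32211620e-01,  6.14220440e-02,  9.70724006e-01,
        -3.89218530e-01],
       [ 0.00000000e+00,  0.00000000e+00,  0.00000000e+00,
         1.00000000e+00]])}
{'t': 0.15, 'q': array([-1.33760569,  0.33272053, -0.06471067,  1.46074393,  0.02158287,
        1.34987947, -0.08856397]), 'qd': array([-4.88169538e-05, -5.94407839e-04, -5.92353049e-04, -8.07412233e-04,
       -7.72757114e-04, -2.41225113e-04, -1.22201442e-03]), 'effort': array([ 1.49867861e-03, -6.23634839e+01,  2.52930389e-02, -3.90136814e+01,
       -6.12709369e-02,  3.72031960e-02,  6.41658153e-05]), 'ee_pos': array([0.15804699, 0.6043913 , 0.22194271]), 'ee_rot': array([-3.14053601e+00,  2.44793064e-05,  2.88576121e+00]), 'wrist_force': array([ 0.06234174, -0.33625325, -0.85667957]), 'wrist_torque': array([-0.04046579, -0.01657132, -0.02240976]), 'width': 1.0030512196798607}
```

View pics/scene0.png

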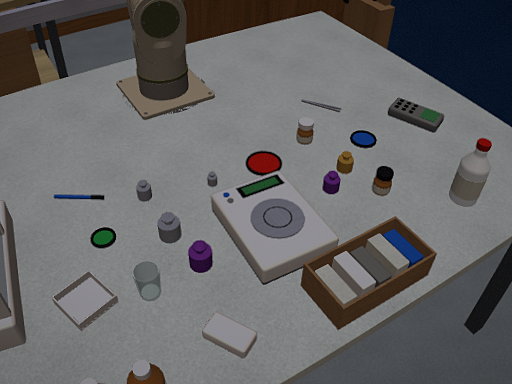

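View pics/top0.png

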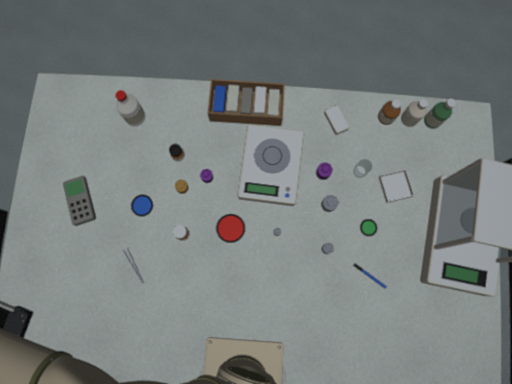

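View pics/wrist0.png

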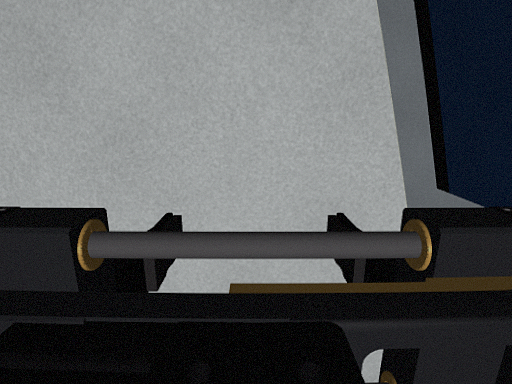

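The top view shows the three steel weights at about (330,203), (327,248) and (277,232), and the brass one at (181,186). Purple look-alikes are at (324,171) and (207,176). The dishes are red (231,228), blue (142,205) and green (369,228), and the balance pan is at (272,156). I'll enlarge to get exact pixels.

```bash
cat > h.py <<'E'
import numpy as np, cv2
from cell import telemetry, snapshot, calibration, ctrl
def K(c,H=384):
    f=H/2/np.tan(np.radians(c['vfov']/2)); return np.array([[f,0,c['cx']],[0,f,c['cy']],[0,0,1.]])
def px2w(c,uv,z):
    n=cv2.undistortPoints(np.array([[uv]],float),K(c),np.array([c['k1'],0,0,0.]))[0,0]
    V=c['view']; R=V[:3,:3]; C=-R.T@V[:3,3]
    d=R.T@np.array([n[0],-n[1],-1]); return C+d*(z-C[2])/d[2]
def w2px(c,P):
    V=c['view']; p=V[:3,:3]@np.asarray(P,float)+V[:3,3]; p=np.array([p[0],-p[1],-p[2]])
    x,y=p[:2]/p[2]; s=1+c['k1']*(x*x+y*y); k=K(c); return np.array([k[0,0]*x*s+k[0,2],k[1,1]*y*s+k[1,2]])
def ring(c,ctr,r,z):
    return np.array([w2px(c,[ctr[0]+r*np.cos(a),ctr[1]+r*np.sin(a),z]) for a in np.linspace(0,2*np.pi,48)])
def crop(img,x0,y0,w,h,s,name,grid=10):
    im=cv2.resize(cv2.cvtColor(img,cv2.COLOR_RGB2BGR)[y0:y0+h,x0:x0+w],None,fx=s,fy=s,interpolation=cv2.INTER_CUBIC)
    for x in range((x0//grid+1)*grid,x0+w,grid):
        cv2.line(im,((x-x0)*s,0),((x-x0)*s,4),(0,255,255),1)
        cv2.putText(im,str(x),((x-x0)*s-8,14),0,.33,(0,255,255),1)
    for y in range((y0//grid+1)*grid,y0+h,grid):
        cv2.line(im,(0,(y-y0)*s),(4,(y-y0)*s),(0,255,255),1)
        cv2.putText(im,str(y),(6,(y-y0)*s+4),0,.33,(0,255,255),1)
    cv2.imwrite(f"pics/{name}.png",im)
E
python3 - <<'E'
from h import *
im=snapshot("top"); np.save("top.npy",im)
sc=snapshot("scene"); np.save("scene.npy",sc)
crop(im,260,140,130,100,6,"topR"); crop(im,120,135,130,110,6,"topL")
crop(sc,80,160,150,110,5,"sceneR")
crop(sc,240,110,160,120,5,"sceneL")
E
```

```text
(no output)
```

View pics/topR.png

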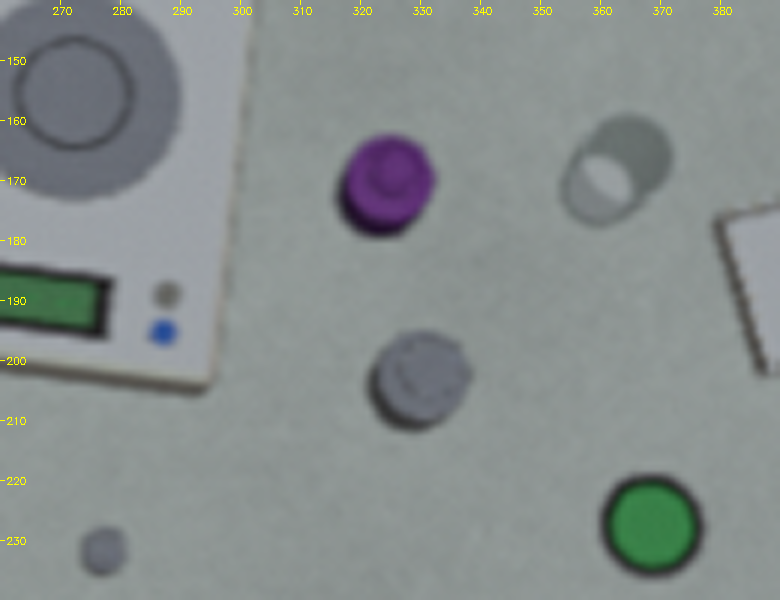

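View pics/topL.png

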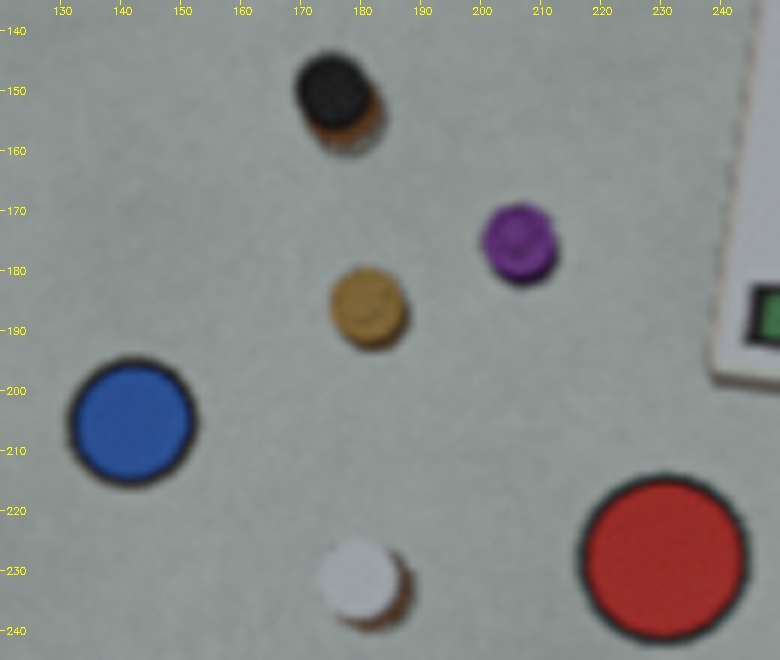

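View pics/sceneR.png

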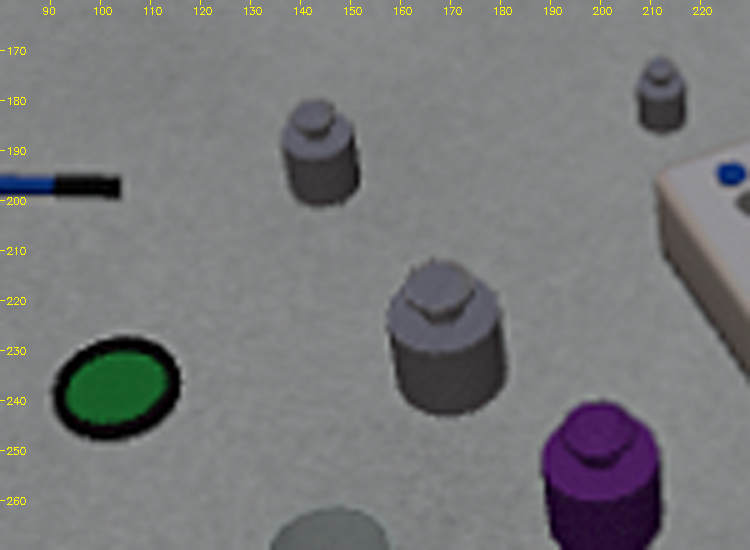

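View pics/sceneL.png

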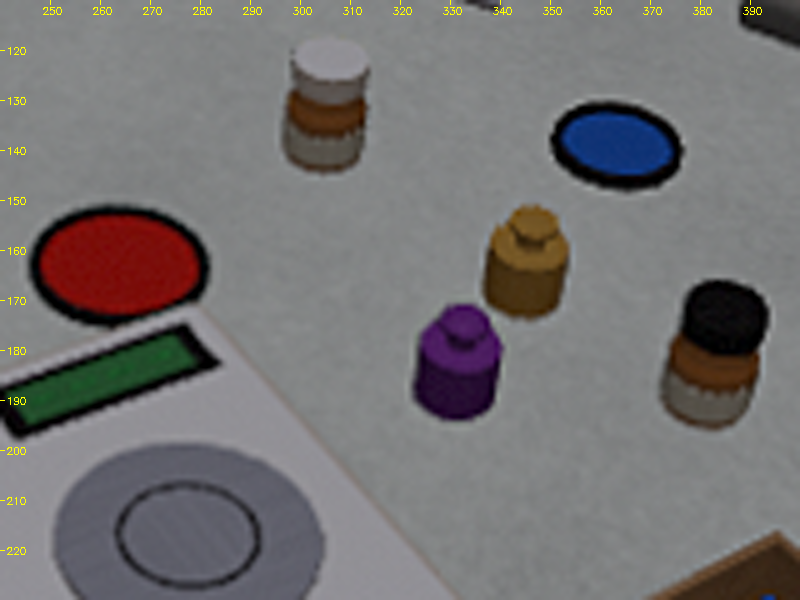

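```bash
cat > est.py <<'E'
from h import *
T={'small':((277.2,232),.024,.012),'medium':((327.3,248),.033,.017),'large':((330.8,203),.042,.024),'brass':((181.3,186),.034,.020),
'dS':((368.8,227.6),.004,.022),'dM':((142.2,205.3),.004,.03),'dL':((230.5,228.2),.004,.04),'pan':((272.2,155.5),.07,.030),
'jarW':((179.8,231.5),.062,.022),'jarB':((175.7,150),.062,.022),'purpL':((325,169.5),.042,.024),'purpB':((206.5,175.5),.034,.02)}
E
python3 - <<'E'
from est import *
im=np.load("top.npy"); sc=np.load("scene.npy"); ct=calibration("top"); cs=calibration("scene")
def up(i): return cv2.resize(cv2.cvtColor(i,cv2.COLOR_RGB2BGR),None,fx=6,fy=6,interpolation=cv2.INTER_CUBIC)
A=up(im);B=up(sc)
for n,(uv,z,r) in T.items():
    P=px2w(ct,uv,z); print(n,P.round(4),'scene px',w2px(cs,P).round(1))
    for M,c in((A,ct),(B,cs)):
        for zz in ((z,0.) if z<.07 and z>.01 else (z,)):
            cv2.polylines(M,[((ring(c,P,r,zz)+.5)*6-.5).astype(int)],True,(0,255,255) if zz else (0,255,0),1)
def save(M,x,y,w,h,n): cv2.imwrite(f"pics/{n}.png",M[y*6:(y+h)*6,x*6:(x+w)*6])
save(A,260,140,130,100,"oA");save(A,120,140,130,100,"oB");save(A,270,190,120,80,"oE");save(B,80,165,130,100,"oC");save(B,245,110,130,100,"oD")
E
```

```text
small [ 0.4423 -0.0764  0.024 ] scene px [211.2 175.2]
medium [ 0.4026 -0.2311  0.033 ] scene px [144.  185.2]
large [ 0.541  -0.2355  0.042 ] scene px [166.9 220.7]
brass [0.564  0.2317 0.034 ] scene px [344.3 158.2]
dS [ 0.4784 -0.3656  0.004 ] scene px [102.1 237. ]
dM [0.4993 0.3558 0.004 ] scene px [362.6 139. ]
dL [0.4466 0.0691 0.004 ] scene px [263.2 162.7]
pan [ 0.6718 -0.0449  0.07  ] scene px [276.9 216.5]
jarW [0.4181 0.2161 0.062 ] scene px [305.4 121.1]
jarB [0.6715 0.2564 0.062 ] scene px [383.4 170.7]
purpL [ 0.647 -0.214  0.042] scene px [199.1 249.8]
purpB [0.6034 0.156  0.034 ] scene px [330.4 177.5]
```

View pics/oE.png

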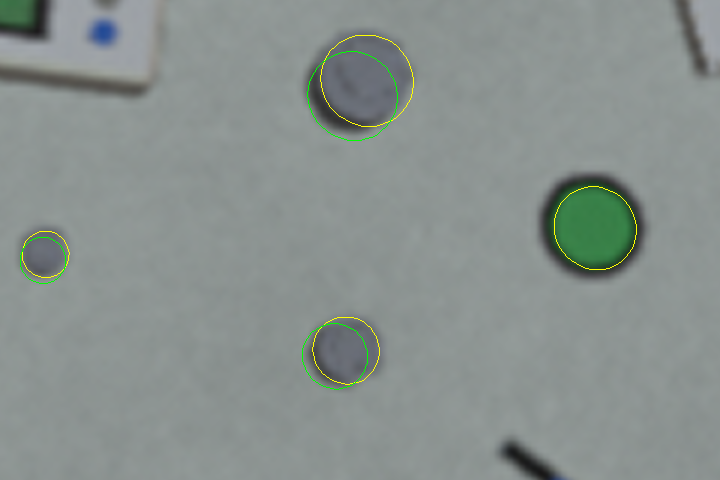

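View pics/oB.png

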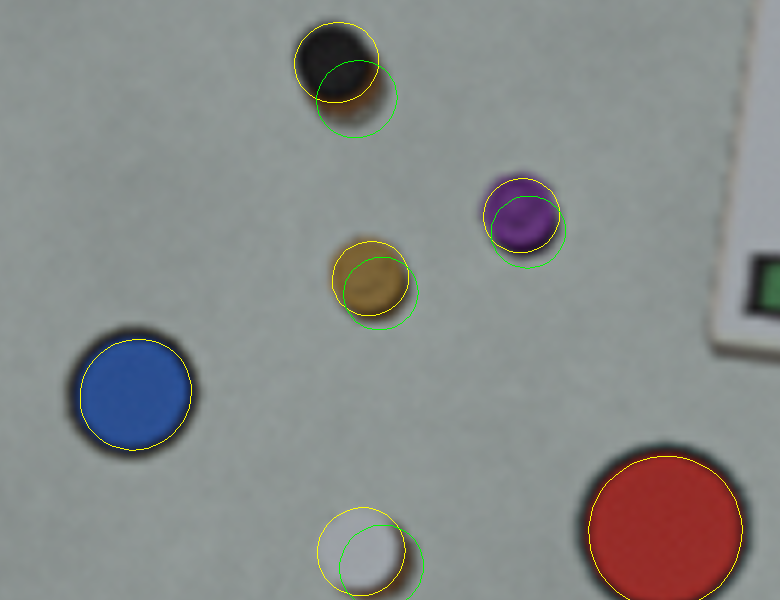

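View pics/oC.png

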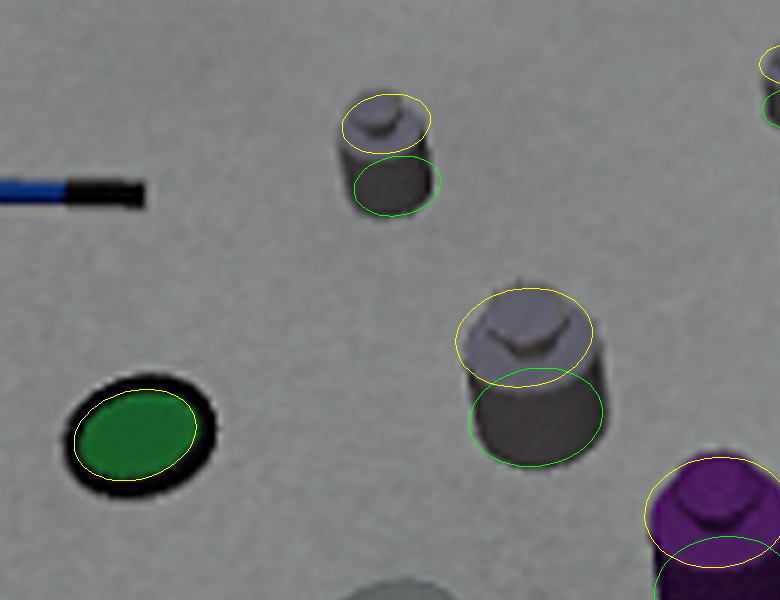

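View pics/oD.png

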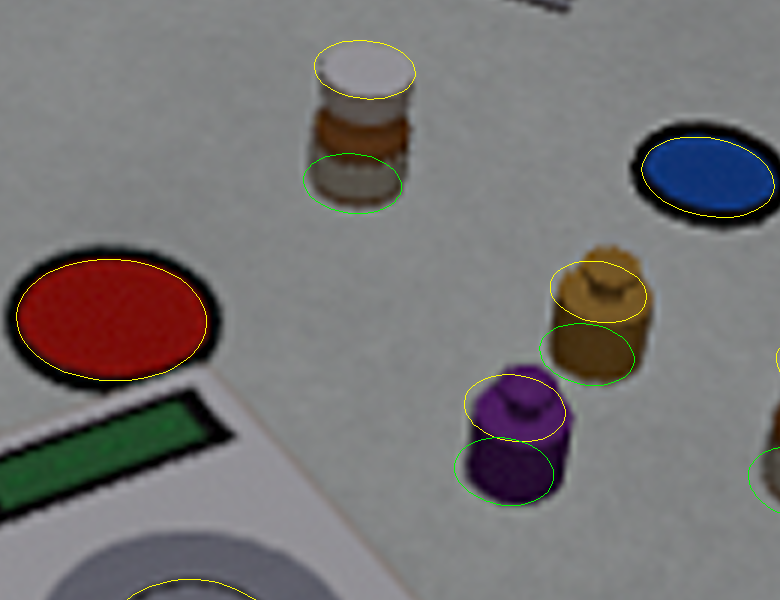

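```bash
cat > fit.py <<'E'
from est import *
from scipy.optimize import minimize
im=np.load("top.npy"); sc=np.load("scene.npy"); ct=calibration("top"); cs=calibration("scene")
S=4
prof={'small':[(.012,0),(.012,.024),(.007,.036)],'medium':[(.017,0),(.017,.033),(.010,.048)],'large':[(.024,0),(.024,.042),(.014,.062)],'brass':[(.02,0),(.02,.034),(.011,.052)],
'dS':[(.028,0),(.028,.008)],'dM':[(.036,0),(.036,.008)],'dL':[(.046,0),(.046,.008)],'jarW':[(.022,0),(.022,.062)],'jarB':[(.022,0),(.022,.062)]}
def obsmask(img,uv,rad):
    u,v=int(uv[0]),int(uv[1]); x0,y0=u-rad,v-rad
    p=cv2.resize(img[y0:y0+2*rad,x0:x0+2*rad].astype(np.float32),None,fx=S,fy=S,interpolation=cv2.INTER_CUBIC)
    b=np.median(p.reshape(-1,3),0); d=np.abs(p-b).sum(2); return d,x0,y0
def model(c,P,pr,x0,y0,sh):
    pts=np.vstack([(ring(c,P,r,z)-[x0,y0]+.5)*S-.5 for r,z in pr]).astype(np.float32)
    m=np.zeros(sh,np.uint8); cv2.fillConvexPoly(m,np.round(cv2.convexHull(pts)*16).astype(np.int32),1,shift=4); return m
if __name__=='__main__':
  for n,pr in prof.items():
    uv,z,r=T[n]; P0=px2w(ct,uv,z); 
    for lab,views in (('top',[(im,ct)]),('scene',[(sc,cs)]),('both',[(im,ct),(sc,cs)])):
        D=[]
        for img,c in views:
            rad=int(np.ptp(ring(c,P0,pr[0][0],0)[:,0])*0.5+ (14 if n[0]!='j' else 16))
            d,x0,y0=obsmask(img,w2px(c,[P0[0],P0[1],z/2]),rad)
            d8=np.clip(d,0,255).astype(np.uint8); t,_=cv2.threshold(d8,0,255,cv2.THRESH_OTSU); t=min(t,60)
            D.append((c,(d>t),x0,y0))
        f=lambda q:sum(np.sum(model(c,[q[0]/100,q[1]/100,0],pr,x0,y0,m.shape)!=m)/m.sum() for c,m,x0,y0 in D)
        b=minimize(f,P0[:2]*100,method='Nelder-Mead',options=dict(initial_simplex=[P0[:2]*100,P0[:2]*100+[.8,0],P0[:2]*100+[0,.8]],xatol=.01))
        print(n,lab,(b.x/100).round(4),round(b.fun,3))
E
python3 fit.py
```

```text
small top [ 0.4448 -0.0752] 0.053
small scene [ 0.4458 -0.0773] 0.214
small both [ 0.445  -0.0757] 0.316
medium top [ 0.4035 -0.2329] 0.06
medium scene [ 0.4045 -0.2347] 0.091
medium both [ 0.4035 -0.2336] 0.202
large top [ 0.5445 -0.2335] 0.043
large scene [ 0.5459 -0.2349] 0.099
large both [ 0.5445 -0.2339] 0.155
brass top [0.567  0.2344] 0.116
brass scene [0.5662 0.2337] 0.477
brass both [0.5665 0.2343] 0.601
dS top [ 0.4793 -0.3634] 0.033
dS scene [ 0.4797 -0.3644] 0.043
dS both [ 0.4793 -0.3642] 0.091
dM top [0.5001 0.358 ] 0.018
dM scene [0.4985 0.3575] 0.376
dM both [0.4998 0.3579] 0.408
dL top [0.4476 0.0702] 0.052
dL scene [0.447  0.0693] 0.453
dL both [0.4477 0.0696] 0.509
jarW top [0.4153 0.2112] 2.205
jarW scene [0.4173 0.2181] 0.488
jarW both [0.4187 0.2167] 2.738
jarB top [0.6743 0.2598] 0.081
jarB scene [0.6739 0.2598] 0.088
jarB both [0.6739 0.2597] 0.17
```

Request:
move_arm(
  commands="0 0 0 0 0 8.37;0 0 0 0 0 8.37;0 0 0 0 0 8.37;0 0 0 0 0 8.37;0 0 0 0 0 8.37;0 0 0 0 0 8.37;0 0 0 0 0 8.37;0 0 0 0 0 8.37;0 0 0 0 0 8.37",
  fingers=-1,
  force=25,
)

```text
t: 1.15
ee_pos: [0.1581, 0.6046, 0.2224]
ee_rot: [-3.142, 0.0, 1.565]
wrist_force: [0.1, 0.5, 0.1]
width: 0.998
```

Request:
move_arm(
  commands="-0.03 0.036 0.005 0 0 0;-0.03 0.036 0.005 0 0 0;-0.03 0.036 0.005 0 0 0;-0.03 0.036 0.005 0 0 0;-0.03 0.036 0.005 0 0 0;-0.03 0.036 0.005 0 0 0;-0.04 0.036 0.005 0 0 0;-0.04 0.035 0.005 0 0 0;-0.045 0 0 0 0 0;-0.045 0 0 0 0 0;-0.045 0 0 0 0 0;-0.045 0 0 0 0 0",
)

```text
t: 2.35
ee_pos: [0.44, 0.1685, 0.1832]
ee_rot: [3.142, -0.0, 1.571]
wrist_force: [0.5, -0.4, 0.2]
width: 1.001
```

```bash
python3 - <<'E'
from fit import *
# pan fit: steel disc / ring in both views: check ring overlay at candidate
A=cv2.resize(cv2.cvtColor(im,cv2.COLOR_RGB2BGR),None,fx=6,fy=6,interpolation=cv2.INTER_CUBIC)
B=cv2.resize(cv2.cvtColor(sc,cv2.COLOR_RGB2BGR),None,fx=6,fy=6,interpolation=cv2.INTER_CUBIC)
P=[.673,-.0435,.07]
for M,c in((A,ct),(B,cs)):
  for r in(.03,.056): cv2.polylines(M,[np.round(((ring(c,P,r,.07)+.5)*6-.5)*16).astype(int)],True,(0,255,255),1,shift=4)
cv2.imwrite("pics/pan.png",np.hstack([A[125*6:185*6,240*6:305*6],B[185*6:245*6,244*6:310*6]]))
E
```

```text
(no output)
```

View pics/pan.png

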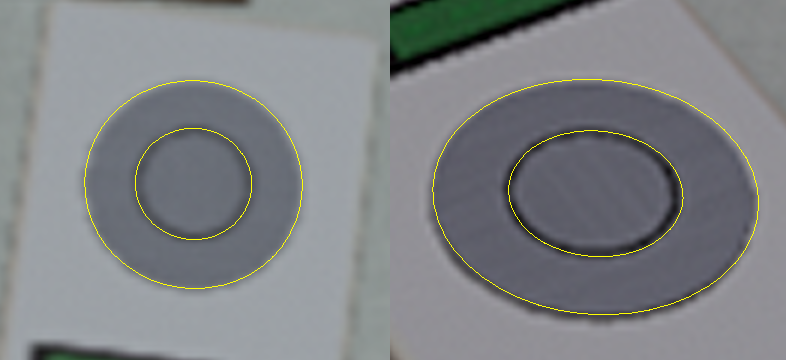

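The pan fit lies at (0.673, -0.044), with ring and edge matching in both views. Next I approach the small steel weight.

Request:
move_arm(
  commands="-0.048 0 0.005 0 0 0;-0.048 0 0.005 0 0 0;-0.048 0 0.005 0 0 0;-0.048 0 0.005 0 0 0;-0.048 0 0.005 0 0 0;0 0 0 0 0 0;0 0 0 0 0 0",
)

```text
t: 3.05
ee_pos: [0.4402, -0.0705, 0.1582]
ee_rot: [3.142, -0.0, 1.568]
wrist_force: [-0.3, 0.2, 0.5]
width: 0.999
```

```bash
python3 - <<'E'
from h import *
o=telemetry.get_obs(); print(o['ee_pos'],o['ee_rot'],o['q'])
c=calibration("wrist"); im=snapshot("wrist"); cv2.imwrite("pics/w1.png",cv2.cvtColor(im,cv2.COLOR_RGB2BGR))
print(w2px(c,[.445,-.076,.024]), w2px(c,[.445,-.076,.0]))
E
```

```text
[ 0.44018831 -0.07049814  0.15820177] [ 3.14157056e+00 -4.74378211e-04  1.56843286e+00] [-0.65218316 -0.05978859  0.69927146  2.02619787  0.04141826  1.16148632
  0.0273526 ]
[259.69185859 187.48098418] [259.30504145 182.57527832]
```

View pics/w1.png

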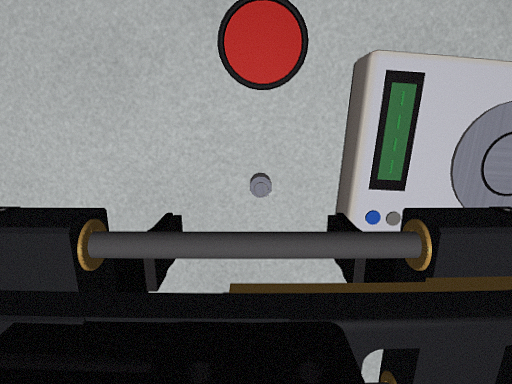

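The wrist view shows the small steel weight at (261,187), against a predicted (260,187), so the map is good. Descending.

Request:
move_arm(
  commands="-0.0055 0.005 0.03 0 0 0;0 0 0.04 0 0 0;0 0 0.04 0 0 0;0 0 0.025 0 0 0;0 0 0.014 0 0 0;0 0 0 0 0 0;0 0 0 0 0 0",
)

```text
t: 3.8
ee_pos: [0.4456, -0.0743, 0.0095]
ee_rot: [-3.141, -0.0, 1.573]
wrist_force: [-0.1, 0.6, 1.1]
width: 1.003
```

Request:
move_arm(
  commands="0 0 0 0 0 0;0 0 0 0 0 0;0 0 0 0 0 0;0 0 0 0 0 0;0 0 0 0 0 0;0 0 0 0 0 0;0 0 0 0 0 0;0 0 0 0 0 0",
  fingers=1,
  force=20,
)

```text
t: 4.6
ee_pos: [0.4454, -0.0752, 0.0092]
ee_rot: [-3.142, -0.0, 1.571]
wrist_force: [0.2, -0.2, 0.1]
width: 0.353
```

Request:
move_arm(
  commands="0 0 0 0 0 0;0 0 0 0 0 0;0 0 0 0 0 0;0 0 0 0 0 0",
)

```text
t: 5.0
ee_pos: [0.4454, -0.0752, 0.0092]
ee_rot: [-3.142, -0.0, 1.571]
wrist_force: [0.5, -1.1, -1.0]
width: 0.267
```

Request:
move_arm(
  commands="0 0 -0.02 0 0 0;0 0 -0.04 0 0 0;-0.02 0 -0.03 0 0 0;-0.04 0.005 0 0 0 0;-0.04 0.005 0 0 0 0;-0.04 0.005 0 0 0 0;-0.04 0.005 0 0 0 0;-0.04 0.005 0 0 0 0;-0.04 0.005 0 0 0 0;-0.029 0.004 0 0 0 0;0 0 0 0 0 0;0 0 0 0 0 0",
)

```text
t: 6.2
ee_pos: [0.4788, -0.3646, 0.0986]
ee_rot: [-3.14, -0.0, 1.57]
wrist_force: [0.1, -0.1, -1.0]
width: 0.268
```

Request:
move_arm(
  commands="0 0.0005 0.03 0 0 0;0 0 0.03 0 0 0;0 0 0.015 0 0 0;0 0 0.007 0 0 0;0 0 0.0035 0 0 0;0 0 0 0 0 0;0 0 0 0 0 0;0 0 0 0 0 0",
)

```text
t: 7.0
ee_pos: [0.4804, -0.3645, 0.0146]
ee_rot: [3.14, 0.0, 1.571]
wrist_force: [0.2, -0.5, -0.2]
width: 0.267
```

```bash
python3 - <<'E'
from h import *
o=telemetry.get_obs(); print(o['ee_pos'],o['wrist_force'])
crop(snapshot("scene"),60,160,120,110,6,"p1")
E
```

```text
[ 0.48043737 -0.36450217  0.0145717 ] [ 0.22616847 -0.52001011 -0.18907461]
```

View pics/p1.png

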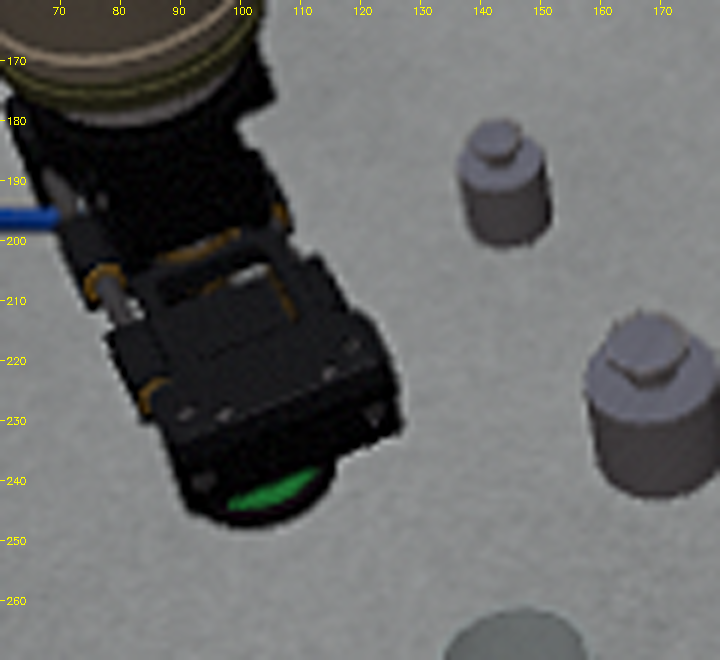

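Request:
move_arm(
  commands="0 0 0.0015 0 0 0;0 0 0 0 0 0;0 0 0 0 0 0",
)

```text
t: 7.35
ee_pos: [0.4804, -0.3645, 0.0132]
ee_rot: [3.14, 0.0, 1.571]
wrist_force: [-1.3, 1.9, 10.0]
width: 0.263
```

Request:
move_arm(
  commands="0 0 0 0 0 0;0 0 0 0 0 0;0 0 0 0 0 0;0 0 0 0 0 0;0 0 0 0 0 0",
  fingers=-1,
)

```text
t: 7.85
ee_pos: [0.4799, -0.3641, 0.0121]
ee_rot: [-3.141, -0.0, 1.571]
wrist_force: [-0.5, 0.2, 0.3]
width: 0.636
```

Request:
move_arm(
  commands="0 0 -0.02 0 0 0;0 0 -0.04 0 0 0;0 0 -0.04 0 0 0;0.035 0.02 0 0 0 0;0.035 0.02 0 0 0 0;0.035 0.02 0 0 0 0;0.025 0.005 0 0 0 0;0 0 0 0 0 0;0 0 0 0 0 0",
)

```text
t: 8.75
ee_pos: [0.5449, -0.234, 0.1122]
ee_rot: [-3.141, 0.0, 1.572]
wrist_force: [0.1, -0.2, 0.0]
width: 1.0
```

```bash
python3 - <<'E'
from h import *
o=telemetry.get_obs(); print(o['ee_pos'],o['width'])
crop(snapshot("top"),300,180,100,80,7,"p2"); c=calibration("wrist"); w=snapshot("wrist"); cv2.imwrite("pics/p3.png",w[:,:,::-1])
print(w2px(c,[.545,-.234,.062]))
E
```

```text
[ 0.54489582 -0.234027    0.11218732] 1.0000363877509972
[256.18762091 204.44247029]
```

View pics/p2.png

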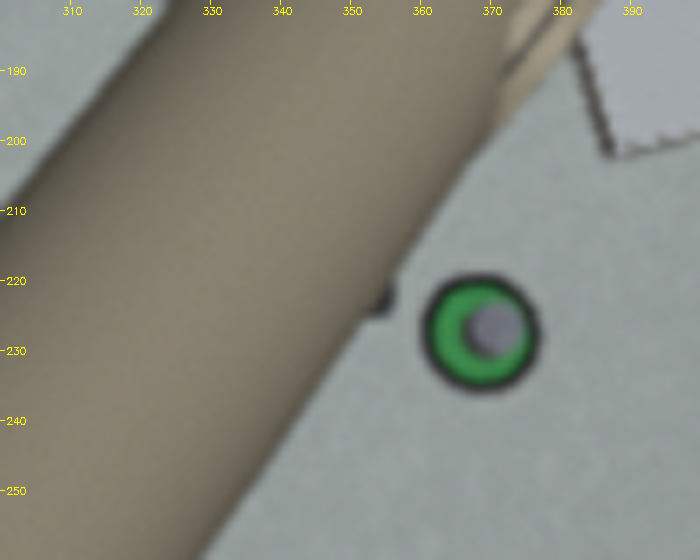

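View pics/p3.png

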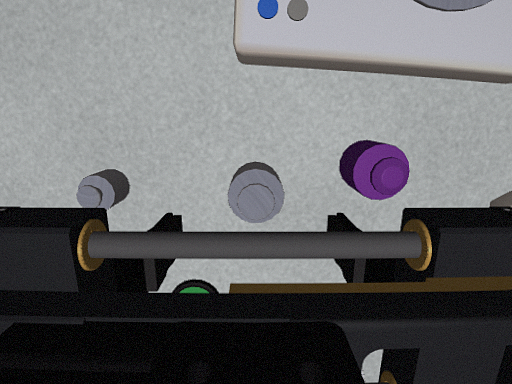

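```bash
python3 - <<'E'
from fit import *
im=snapshot("top")
B=cv2.resize(cv2.cvtColor(im,cv2.COLOR_RGB2BGR),None,fx=10,fy=10,interpolation=cv2.INTER_CUBIC)
for P,col in(((.4795,-.364),(0,255,255)),((.4795,-.371),(255,0,255))):
  for r,z in((.012,.004),(.012,.028),(.007,.040)): cv2.polylines(B,[np.round(((ring(ct,P,r,z)+.5)*10-.5)*16).astype(int)],True,col,1,shift=4)
cv2.imwrite("pics/p4.png",B[2100:2450,3500:3900])
E
```

```text
(no output)
```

View pics/p4.png

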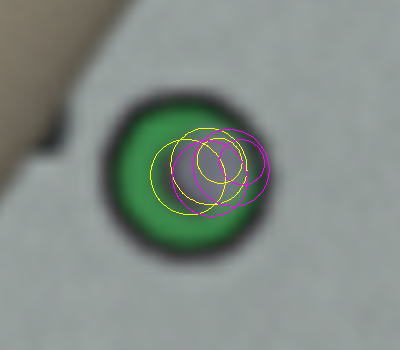

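The small weight stands in the green dish, about 2 to 3 mm off centre. The large grey weight is centred under the jaws at wrist (256,200), and the purple look-alike at (378,172) is clear.

Request:
move_arm(
  commands="0 0 0.03 0 0 0;0 0 0.035 0 0 0;0 0 0.022 0 0 0;0 0 0.011 0 0 0;0 0 0 0 0 0;0 0 0 0 0 0",
)

```text
t: 9.5
ee_pos: [0.5453, -0.2351, 0.0152]
ee_rot: [3.141, 0.001, 1.57]
wrist_force: [0.1, 0.7, -0.5]
width: 1.002
```

Request:
move_arm(
  commands="0 0 0 0 0 0;0 0 0 0 0 0;0 0 0 0 0 0;0 0 0 0 0 0;0 0 0 0 0 0;0 0 0 0 0 0;0 0 0 0 0 0;0 0 0 0 0 0;0 0 0 0 0 0",
  fingers=1,
  force=30,
)

```text
t: 10.4
ee_pos: [0.5451, -0.2341, 0.0143]
ee_rot: [3.141, -0.0, 1.571]
wrist_force: [0.6, 0.3, 1.7]
width: 0.544
```

Request:
move_arm(
  commands="0 0 -0.02 0 0 0;0 -0.01 -0.04 0 0 0;0.02 -0.03 -0.035 0 0 0;0.035 -0.03 0 0 0 0;0.04 -0.028 0 0 0 0;0.04 0 0 0 0 0;0.04 0 0 0 0 0;0.04 0 0 0 0 0;0.04 0 0 0 0 0;0.03 0 0 0 0 0;0.0185 0 0 0 0 0;0 0 0 0 0 0",
)

```text
t: 11.6
ee_pos: [0.446, 0.0717, 0.1083]
ee_rot: [-3.14, 0.0, 1.575]
wrist_force: [-1.3, 0.5, -6.0]
width: 0.545
```

Request:
move_arm(
  commands="0 0 0 0 0 0;0 0 0 0 0 0",
)

```text
t: 11.8
ee_pos: [0.4466, 0.0681, 0.1087]
ee_rot: [-3.141, 0.0, 1.57]
wrist_force: [0.7, -0.1, -5.5]
width: 0.544
```

Request:
move_arm(
  commands="0.0015 0 0.03 0 0 0;0 0 0.03 0 0 0;0 0 0.016 0 0 0;0 0 0.008 0 0 0;0 0 0.003 0 0 0;0 0 0.0015 0 0 0;0 0 0.001 0 0 0;0 0 0.001 0 0 0;0 0 0 0 0 0;0 0 0 0 0 0",
)

```text
t: 12.8
ee_pos: [0.4472, 0.0709, 0.0188]
ee_rot: [3.141, -0.0, 1.571]
wrist_force: [-0.2, 0.9, -5.5]
width: 0.543
```

Request:
move_arm(
  commands="0 0 0.001 0 0 0;0 0 0 0 0 0;0 0 0 0 0 0",
)

```text
t: 13.1
ee_pos: [0.4472, 0.0708, 0.0182]
ee_rot: [3.142, -0.001, 1.571]
wrist_force: [-4.2, -0.7, 6.8]
width: 0.546
```

Request:
move_arm(
  commands="0 0 0 0 0 0;0 0 0 0 0 0;0 0 0 0 0 0;0 0 0 0 0 0;0 0 0 0 0 0",
  fingers=-1,
)

```text
t: 13.6
ee_pos: [0.4471, 0.0707, 0.0176]
ee_rot: [3.141, -0.0, 1.571]
wrist_force: [-1.0, -0.8, 0.2]
width: 0.909
```

Request:
move_arm(
  commands="0 0 -0.02 0 0 0;0 0 -0.04 0 0 0;0 0 -0.04 0 0 0;-0.04 0 0 0 0 0;-0.04 0 0 0 0 0;-0.04 -0.005 0 0 0 0;-0.04 -0.01 0 0 0 0;-0.04 -0.01 0 0 0 0;-0.04 -0.01 0 0 0 0;-0.04 -0.009 0 0 0 0;-0.024 0 0 0 0 0;0 0 0 0 0 0",
)

```text
t: 14.8
ee_pos: [0.4023, -0.2367, 0.1178]
ee_rot: [3.141, 0.002, 1.566]
wrist_force: [1.1, 0.1, -0.2]
width: 0.999
```

```bash
python3 - <<'E'
from fit import *
o=telemetry.get_obs(); print(o['ee_pos'],o['width'],o['q'])
im=snapshot("top"); sc=snapshot("scene"); c=calibration("wrist"); w=snapshot("wrist"); cv2.imwrite("pics/p5.png",w[:,:,::-1])
print(w2px(c,[.4035,-.2335,.048]))
def ov(img,c,P,rs,x,y,w,h,n):
    B=cv2.resize(cv2.cvtColor(img,cv2.COLOR_RGB2BGR),None,fx=6,fy=6,interpolation=cv2.INTER_CUBIC)
    for r,z in rs: cv2.polylines(B,[np.round(((ring(c,P,r,z)+.5)*6-.5)*16).astype(int)],True,(0,255,255),1,shift=4)
    return B[y*6:(y+h)*6,x*6:(x+w)*6]
rs=((.024,.004),(.024,.046),(.046,.008))
cv2.imwrite("pics/p6.png",np.hstack([ov(im,ct,(.447,.0695),rs,205,195,60,60,''),ov(sc,cs,(.447,.0695),rs,235,130,60,60,'')]))
E
```

```text
[ 0.40232345 -0.23668155  0.11783073] 0.9990862562991142 [-0.59197266  0.08784054  1.08656607  2.03675304 -0.08741296  1.06435576
  0.53081361]
[256.27454173 199.08325451]
```

View pics/p5.png

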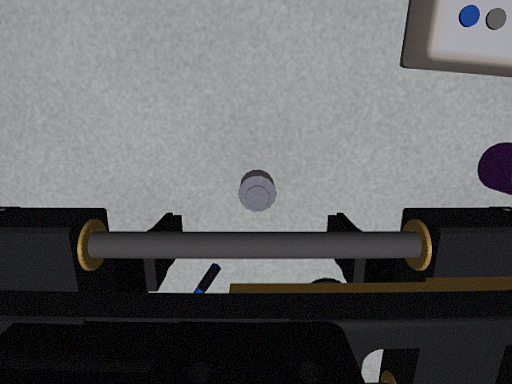

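View pics/p6.png

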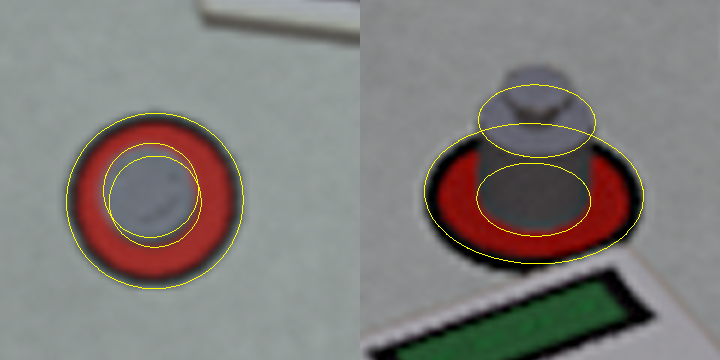

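Request:
move_arm(
  commands="0 0.001 0.03 0 0 0;0 0 0.035 0 0 0;0 0 0.02 0 0 0;0 0 0 0 0 0;0 0 0 0 0 0",
)

```text
t: 15.45
ee_pos: [0.4042, -0.2328, 0.033]
ee_rot: [-3.141, -0.0, 1.572]
wrist_force: [0.4, -1.4, 1.1]
width: 1.003
```

Aligned; down to 0.012 and grip.

Request:
move_arm(
  commands="-0.0005 0 0.014 0 0 0;0 0 0.007 0 0 0;0 0 0 0 0 0;0 0 0 0 0 0",
)

```text
t: 15.85
ee_pos: [0.4045, -0.2338, 0.0123]
ee_rot: [3.141, -0.0, 1.571]
wrist_force: [0.1, 0.5, 1.0]
width: 0.997
```

Request:
move_arm(
  commands="0 0 0 0 0 0;0 0 0 0 0 0;0 0 0 0 0 0;0 0 0 0 0 0;0 0 0 0 0 0;0 0 0 0 0 0;0 0 0 0 0 0;0 0 0 0 0 0;0 0 0 0 0 0;0 0 0 0 0 0;0 0 0 0 0 0",
  fingers=1,
  force=25,
)

```text
t: 16.95
ee_pos: [0.4042, -0.2338, 0.0116]
ee_rot: [3.141, -0.0, 1.571]
wrist_force: [0.9, -0.1, -0.7]
width: 0.384
```

Request:
move_arm(
  commands="0 0 -0.02 0 0 0;0 0 -0.04 0 0 0;0.02 0.01 -0.04 0 0 0;0.035 0.01 -0.02 0 0 0;0.04 0.01 0 0 0 0;0.04 0.01 0 0 0 0;0.04 0.01 0 0 0 0;0.04 0.01 0 0 0 0;0.04 0 0 0 0 0;0.04 0 0 0 0 0;0.04 0 0 0 0 0;0.04 0 0 0 0 0",
)

```text
t: 18.15
ee_pos: [0.4634, 0.1427, 0.1313]
ee_rot: [-3.141, -0.0, 1.571]
wrist_force: [0.9, -0.0, -0.9]
width: 0.381
```

Request:
move_arm(
  commands="0.04 0.006 0 0 0 0;0.04 0.006 0 0 0 0;0.04 0.006 0 0 0 0;0.04 0.006 0 0 0 0;0.04 0.006 0 0 0 0;0.035 0.006 0 0 0 0;0 0 0 0 0 0;0 0 0 0 0 0;0 0 0 0 0 0",
)

```text
t: 19.05
ee_pos: [0.5001, 0.3748, 0.1312]
ee_rot: [-3.141, 0.001, 1.57]
wrist_force: [0.8, 0.7, -2.7]
width: 0.386
```

Request:
move_arm(
  commands="-0.017 -0.0005 0.02 0 0 0;0 0 0.035 0 0 0;0 0 0.03 0 0 0;0 0 0.015 0 0 0;0 0 0.009 0 0 0;0 0 0.0035 0 0 0;0 0 0 0 0 0;0 0 0 0 0 0;0 0 0 0 0 0",
)

```text
t: 19.95
ee_pos: [0.4999, 0.3596, 0.0201]
ee_rot: [3.141, -0.001, 1.571]
wrist_force: [-1.2, 0.3, -1.8]
width: 0.383
```

Request:
move_arm(
  commands="-0.001 0 0.002 0 0 0;0 0 0.0015 0 0 0;0 0 0.001 0 0 0;0 0 0 0 0 0;0 0 0 0 0 0",
)

```text
t: 20.45
ee_pos: [0.4995, 0.3582, 0.0155]
ee_rot: [-3.141, -0.001, 1.571]
wrist_force: [-4.2, -2.6, 9.1]
width: 0.386
```

Request:
move_arm(
  commands="0 0 0 0 0 0;0 0 0 0 0 0;0 0 0 0 0 0;0 0 0 0 0 0;0 0 0 0 0 0;0 0 0 0 0 0",
  fingers=-1,
)

```text
t: 21.05
ee_pos: [0.4994, 0.3582, 0.0145]
ee_rot: [-3.142, 0.0, 1.571]
wrist_force: [0.1, -0.3, 0.2]
width: 0.842
```

Request:
move_arm(
  commands="0 0 -0.02 0 0 0;0 0 -0.04 0 0 0;0 0 -0.04 0 0 0;-0.035 0.02 0 0 0 0;-0.035 0.02 0 0 0 0;-0.034 0.02 0 0 0 0;-0.02 0.007 0 0 0 0;0 0 0 0 0 0;0 0 0 0 0 0;0 0 0 0 0 0",
)

```text
t: 22.05
ee_pos: [0.5658, 0.2359, 0.1144]
ee_rot: [-3.141, -0.001, 1.573]
wrist_force: [-0.4, 0.8, 0.3]
width: 0.996
```

```bash
python3 - <<'E'
from fit import *
o=telemetry.get_obs(); print(o['ee_pos'],o['width'],o['q'])
im=snapshot("top"); sc=snapshot("scene"); c=calibration("wrist"); w=snapshot("wrist"); cv2.imwrite("pics/p7.png",w[:,:,::-1])
print(w2px(c,[.5665,.234,.052]))
def ov(img,c,P,rs,x,y,w,h):
    B=cv2.resize(cv2.cvtColor(img,cv2.COLOR_RGB2BGR),None,fx=6,fy=6,interpolation=cv2.INTER_CUBIC)
    for r,z in rs: cv2.polylines(B,[np.round(((ring(c,P,r,z)+.5)*6-.5)*16).astype(int)],True,(0,255,255),1,shift=4)
    return B[y*6:(y+h)*6,x*6:(x+w)*6]
rs=((.017,.004),(.017,.037),(.036,.008))
P=(.4997,.358)
cv2.imwrite("pics/p8.png",np.hstack([ov(im,ct,P,rs,110,175,60,60),ov(sc,cs,P,rs,335,105,60,60)]))
E
```

```text
[0.56582687 0.23585335 0.11439865] 0.9963392847176957 [-1.01373126  0.45547259  0.70367333  1.65664155 -0.31836951  1.14737866
 -0.22569011]
[256.2282197  203.56320598]
```

View pics/p7.png

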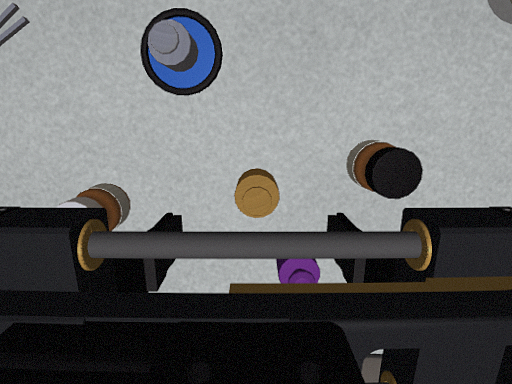

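View pics/p8.png

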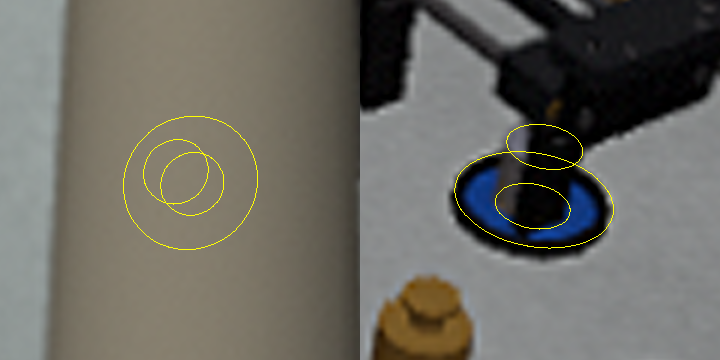

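```bash
python3 - <<'E'
from fit import *
c=calibration("wrist"); w=cv2.imread("pics/p7.png")
B=cv2.resize(w,None,fx=5,fy=5,interpolation=cv2.INTER_CUBIC)
P=(.4997,.358)
for r,z in((.017,.004),(.017,.037),(.036,.008)): cv2.polylines(B,[np.round(((ring(c,P,r,z)+.5)*5-.5)*16).astype(int)],True,(0,255,255),1,shift=4)
cv2.imwrite("pics/p9.png",B[0:550,600:1200])
E
```

```text
(no output)
```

View pics/p9.png

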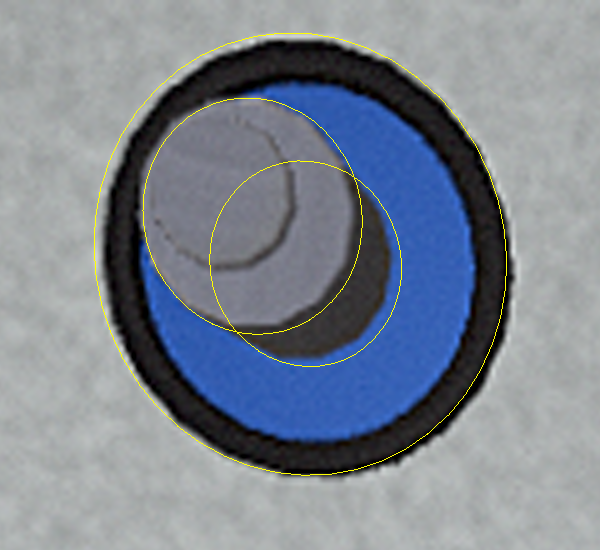

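The medium weight stands upright in the blue dish, 2 to 3 mm off centre. In the wrist view the yellow brass weight is at (257,195), between the jaws. The same-shaped one at (298,270) is purple, so it isn't the one meant. Descending on the brass.

Request:
move_arm(
  commands="-0.0015 0.0005 0.03 0 0 0;0 0 0.035 0 0 0;0 0 0.02 0 0 0;0 0 0 0 0 0;0 0 0 0 0 0",
)

```text
t: 22.7
ee_pos: [0.5671, 0.2331, 0.0301]
ee_rot: [3.141, 0.0, 1.572]
wrist_force: [0.3, 0.9, 0.2]
width: 1.0
```

Request:
move_arm(
  commands="0 0 0.01 0 0 0;0 0 0.006 0 0 0;0 0 0 0 0 0;0 0 0 0 0 0",
)

```text
t: 23.1
ee_pos: [0.567, 0.2327, 0.0137]
ee_rot: [3.141, -0.0, 1.571]
wrist_force: [0.6, -0.4, 0.4]
width: 1.001
```

Request:
move_arm(
  commands="0 0 0 0 0 0;0 0 0 0 0 0;0 0 0 0 0 0;0 0 0 0 0 0;0 0 0 0 0 0;0 0 0 0 0 0;0 0 0 0 0 0;0 0 0 0 0 0;0 0 0 0 0 0;0 0 0 0 0 0;0 0 0 0 0 0",
  fingers=1,
  force=30,
)

```text
t: 24.2
ee_pos: [0.5671, 0.2327, 0.0136]
ee_rot: [3.141, -0.0, 1.571]
wrist_force: [0.3, -0.2, -0.2]
width: 0.448
```

Request:
move_arm(
  commands="0 0 -0.02 0 0 0;0 0 -0.04 0 0 0;0 0 -0.04 0 0 0;-0.02 0.01 -0.035 0 0 0;-0.035 0.02 0 0 0 0;-0.04 0.02 0 0 0 0;-0.04 0.02 0 0 0 0;-0.04 0.02 0 0 0 0;-0.04 0.01 0 0 0 0;-0.035 0.006 0 0 0 0;-0.028 0 0 0 0 0;0 0 0 0 0 0",
)

```text
t: 25.4
ee_pos: [0.6717, -0.0518, 0.1481]
ee_rot: [-3.14, 0.003, 1.564]
wrist_force: [-0.4, -0.1, -3.8]
width: 0.452
```

Request:
move_arm(
  commands="0 0 0 0 0 0;0 0 0 0 0 0;0 0 0 0 0 0",
)

```text
t: 25.7
ee_pos: [0.673, -0.0436, 0.1482]
ee_rot: [-3.141, -0.001, 1.573]
wrist_force: [-0.7, -1.1, -3.3]
width: 0.454
```

```bash
python3 - <<'E'
from h import *
o=telemetry.get_obs(); print(o['ee_pos'],o['ee_rot'],o['width'],o['q'])
cv2.imwrite("pics/q1.png",snapshot("scene")[:,:,::-1]);cv2.imwrite("pics/q2.png",snapshot("top")[:,:,::-1])
E
```

```text
[ 0.67295051 -0.04355772  0.14818369] [-3.14097781e+00 -7.53289929e-04  1.57308685e+00] 0.4544849484751679 [-0.51474843  0.5783647   0.74715071  1.44274055 -0.39933295  1.2765032
  0.2693396 ]
```

View pics/q1.png

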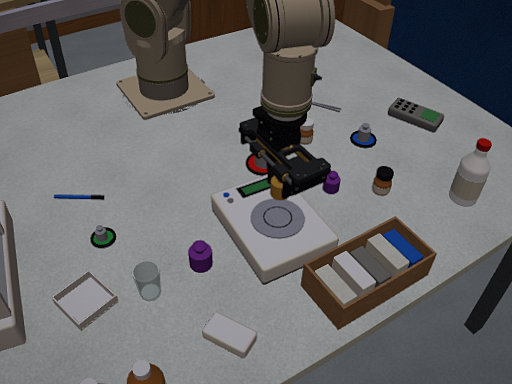

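View pics/q2.png

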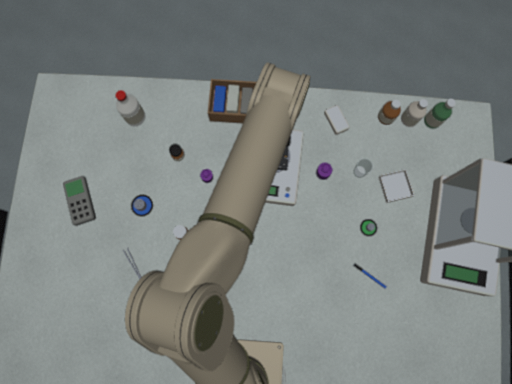

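Both views show the steel weights standing in their dishes and the brass weight held above the pan. Now a slow lowering.

Request:
move_arm(
  commands="-0.0015 0 0.015 0 0 0;0 0 0.015 0 0 0;0 0 0.012 0 0 0;0 0 0.009 0 0 0;0 0 0.005 0 0 0;0 0 0.003 0 0 0;0 0 0 0 0 0;0 0 0 0 0 0;0 0 0 0 0 0",
)

```text
t: 26.7
ee_pos: [0.6733, -0.0468, 0.0901]
ee_rot: [3.141, -0.0, 1.571]
wrist_force: [0.1, -0.6, -3.6]
width: 0.447
```

Request:
move_arm(
  commands="0.001 0 0.002 0 0 0;0 0 0.0015 0 0 0;0 0 0.001 0 0 0;0 0 0 0 0 0;0 0 0 0 0 0",
)

```text
t: 27.2
ee_pos: [0.673, -0.0458, 0.085]
ee_rot: [-3.142, -0.0, 1.571]
wrist_force: [-0.8, 0.2, -3.6]
width: 0.456
```

Request:
move_arm(
  commands="0 0 0.001 0 0 0;0 0 0 0 0 0;0 0 0 0 0 0",
)

```text
t: 27.5
ee_pos: [0.673, -0.0458, 0.084]
ee_rot: [-3.142, -0.0, 1.571]
wrist_force: [0.4, -0.7, -3.7]
width: 0.452
```

Request:
move_arm(
  commands="0 0 0.0007 0 0 0;0 0 0 0 0 0;0 0 0 0 0 0",
)

```text
t: 27.8
ee_pos: [0.6731, -0.0458, 0.0836]
ee_rot: [3.141, -0.0, 1.571]
wrist_force: [-0.3, 0.6, 0.9]
width: 0.45
```

Contact: the wrist force went from -3.7 to +0.9 N. Releasing.

Request:
move_arm(
  commands="0 0 0 0 0 0;0 0 0 0 0 0;0 0 0 0 0 0;0 0 0 0 0 0;0 0 0 0 0 0;0 0 0 0 0 0;0 0 0 0 0 0",
  fingers=-1,
)

```text
t: 28.5
ee_pos: [0.673, -0.0457, 0.0833]
ee_rot: [3.142, -0.0, 1.571]
wrist_force: [0.1, -0.2, 0.9]
width: 0.968
```

Request:
move_arm(
  commands="0 0 -0.01 0 0 0;0 0 -0.03 0 0 0;0 0 -0.04 0 0 0;0 0 -0.04 0 0 0;0 0 -0.03 0 0 0;-0.03 -0.02 0 0 0 0;-0.04 -0.02 0 0 0 0;-0.04 -0.02 0 0 0 0;-0.04 -0.02 0 0 0 0;-0.04 0 0 0 0 0;0 0 0 0 0 0;0 0 0 0 0 0",
)

```text
t: 29.7
ee_pos: [0.5927, -0.2371, 0.234]
ee_rot: [3.141, 0.0, 1.569]
wrist_force: [0.2, 1.0, -0.3]
width: 0.997
```

Request:
move_arm(
  commands="-0.04 -0.02 0 0 0 0;-0.04 -0.02 0 0 0 0;-0.04 -0.02 0 0 0 0;-0.04 -0.02 0 0 0 0;-0.03 0 0 0 0 0;0 0 0 0 0 0;0 0 0 0 0 0",
)

```text
t: 30.4
ee_pos: [0.5138, -0.425, 0.2332]
ee_rot: [-3.142, -0.001, 1.572]
wrist_force: [-0.3, 0.5, 0.2]
width: 1.0
```

```bash
python3 - <<'E'
from h import *
o=telemetry.get_obs(); print(o['ee_pos'],o['ee_rot'],o['wrist_force'])
im=snapshot("top");sc=snapshot("scene");np.save("t2.npy",im);np.save("s2.npy",sc)
cs=calibration("scene");ct=calibration("top")
Q={'pan':(.673,-.044,.07,.02,.034),'dS':(.4795,-.364,.004,.012,.024),'dM':(.4997,.358,.004,.017,.033),'dL':(.447,.0695,.004,.024,.042)}
rows=[]
for img,c in((im,ct),(sc,cs)):
    B=cv2.resize(cv2.cvtColor(img,cv2.COLOR_RGB2BGR),None,fx=5,fy=5,interpolation=cv2.INTER_CUBIC); R=[]
    for n,(x,y,z,r,h) in Q.items():
        for zz in(z,z+h): cv2.polylines(B,[np.round(((ring(c,(x,y),r,zz)+.5)*5-.5)*16).astype(int)],True,(0,255,255),1,shift=4)
        u,v=w2px(c,(x,y,z+.02)).astype(int); R.append(B[(v-25)*5:(v+25)*5,(u-20)*5:(u+20)*5])
    rows.append(np.hstack(R))
cv2.imwrite("pics/f1.png",np.vstack(rows)); cv2.imwrite("pics/f2.png",im[:,:,::-1])
E
```

```text
[ 0.51383832 -0.42502291  0.23324561] [-3.14152676e+00 -5.16581432e-04  1.57180284e+00] [-0.28031629  0.49747344  0.16268496]
```

View pics/f1.png

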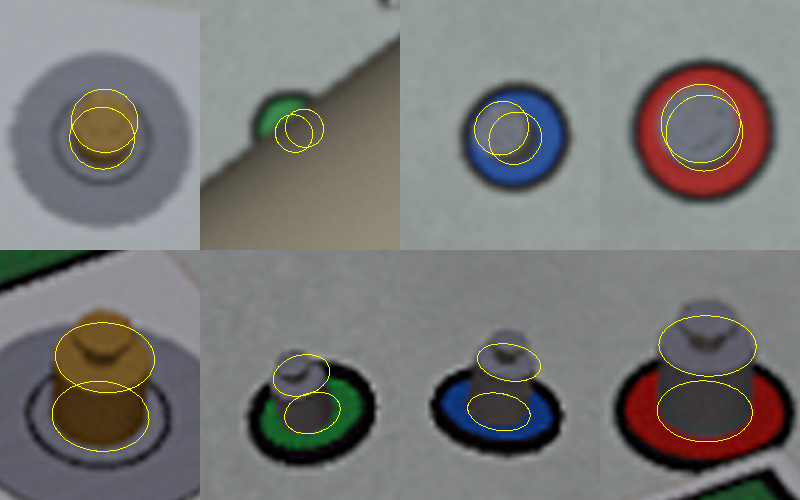

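View pics/f2.png

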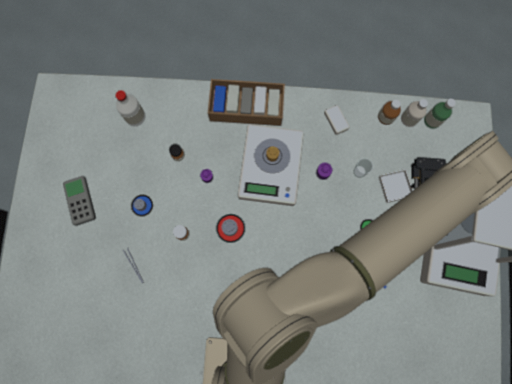

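Request:
move_arm(
  commands="0.03 0 -0.02 0 0 0;0.04 0 -0.02 0 0 0;0 0 0 0 0 0;0 0 0 0 0 0;0 0 0 0 0 0;0 0 0 0 0 0",
)

```text
t: 31.1
ee_pos: [0.5126, -0.3563, 0.2728]
ee_rot: [-3.141, -0.0, 1.57]
wrist_force: [-0.3, -0.5, -0.3]
width: 1.001
```

```bash
python3 - <<'E'
from h import *
o=telemetry.get_obs(); print(o['t'],o['ee_pos'],o['wrist_force'],abs(o['qd']).max()); cv2.imwrite("pics/f3.png",snapshot("scene")[:,:,::-1])
E
```

```text
31.1 [ 0.51260805 -0.35629915  0.27280605] [-0.28632271 -0.54163254 -0.32294053] 0.01005164331978744
```

View pics/f3.png

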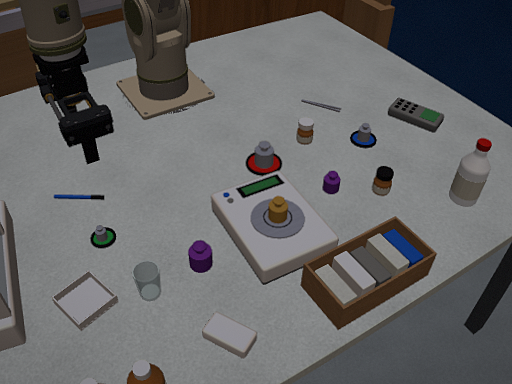

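The scene shows the steel weights in the green (102,235), blue (364,133) and red (264,155) dishes. The brass weight is upright on the pan (278,210), the jars are at (305,130) and (383,181) as before, and the arm is clear.

```bash
python3 -c "
from cell import ctrl
print(ctrl.hand_in())"
```

```text
the job is handed in; nothing more can be done
None
```

The job is handed in at about 31 s of the 128 s allowed; `hand_in` gives no verdict. I placed the small, large and middle steel weights, in that order, in the green, red and blue dishes. Then I lowered the brass weight onto the middle of the pan; wrist force changed by about 4.6 N on contact.

My last checks, read from the camera images:
- **Steel weights:** all three stand upright, about 3 mm or less off their dish centres.
- **Brass weight:** it stands upright inside the pan's ring, about 2 mm off centre.
- **Jars and purple look-alikes:** they are in the same place as at the start.
- **Arm:** it was clear of everything, with wrist force at noise level.

No check failed. The top and scene cameras disagreed by 1 to 2 mm on positions. The automatic fit for the white-capped jar from the top view was poor, so I judged that jar by eye.

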